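# Set the steel slip bushing in the neck drill jig and hold it down for drilling

## Robot

A 7-joint arm with a two-finger parallel gripper is mounted at the origin on a cart in front of the work surface, level with it; the furniture and walls round the work are solid. World frame = base frame: x ahead of the robot, y to its left, z up, the work surface at z = 0. Lengths are in m, angles in rad, forces in N, time in s.
With the tool pointing down it reaches from about 0.425 to 0.8 m from the base axis. Payload 8.3 kg.
Tool frame: the origin (TCP) lies midway between the tips of the shut fingers; the grasp point (between the pads) lies 19 mm behind it (arm.grip_point_offset is the z of the grasp point in the tool frame, in m); z points along the fingers, y is the line along which they close (so a half turn about z gives the same grasp; the last joint's range is limited). The gripper opens to 85 mm and grips with 20 to 120 N. Pads are 22 mm wide; open, the fingers measure 114 mm over their backs; the gripper's body (76 mm by 85 mm) begins 54 mm behind the grasp point. The pads swing forward as they close: fully open they stand 13 mm farther back than shut.
Start: joints at [1.18, 0.383, 0.016, 1.37, -0.006, 1.388, -0.046], TCP at [0.201, -0.592, 0.195] pointing down, gripper open.
Joint ranges: [-2.95, 2.95], [-0.25, 2.06], [-1.52, 1.56], [0.18, 2.33], [-1.44, 4.58], [0.02, 2.06], [-3.01, 3.01]. Speed limits (rad/s): [2.39, 2.39, 3.01, 3.01, 3.14, 3.14, 3.14].

## Interface

Orientations are given as a unit quaternion [w, x, y, z].
In Python, from cell import observe, optics, arm gives the robot as it stands.
- The arm moves only by the shell command python3 -m pendant 'ROWS' [FORCE]. ROWS is JSON, a list that holds one entry, the list of rows, each a list of 5 numbers: the gripper command: -1 is fully open, 1 is shut, values between are in proportion, then the shift along the tool's x, y, z in mm, then the turn about the tool's z in degrees. In form: [[[claw, dx, dy, dz, roll], ...]]. A call has exactly 5 rows; each row is the pose to reach, as a shift and turn from the pose commanded when the call began, along the tool's axes at that moment; what a row does not reach only later rows make up. A row lasts 1/10 s, in which the tool goes at most 50 mm and 8.59 degrees, less where a joint would pass 70% of its speed; a pose out of reach is approached as far as the arm can. A call with a gripper value outside its range is refused whole. The fingers move at their own pace and stop on an object; FORCE is the grip in N (left out, the last holds). Time passes only in rows, so rows that repeat a pose let the fingers close, or fill a call up. It gives the time, the measured TCP pose, the force, the opening and the grip force at its end, in the units of the state.
- observe(): the state, without advancing time (a new reading comes with each control period).
- optics.get_image(name): name is "scene" or "side" or "wrist"; returns a dict with "image" (480x640x3 uint8, red, green, blue), "fovy" (degrees; the focal length in pixels is half the picture's height over the tangent of half this angle, whatever the lens; pixels are square), "cx", "cy" (the principal point, pixels), "R" (3x3) and "t" (3): a world point X has camera coordinates R X + t; the wrist camera has in their place "hand_eye" (4x4, takes a point from camera to tool coordinates, whose origin is the TCP and whose axes are the flange's). Camera axes: x right, y down, z forward; pixel columns grow to the right and rows downward; lengths in m; the calibration is good to about 2 mm. The wrist camera is an equidistant fisheye: a pixel r from the principal point sees the ray r / f radians off the axis. A picture is of the moment at which its call begins: read the wrist's pose just before it. There is no depth.
- arm.job_done(): hands the job in; it is judged then, once.
The state is a dict: "t": time; "q": joint angles; "qvel": joint speeds; "effort": joint torques, N m; "position": TCP position; "tool_rot": TCP orientation; "wrist_force": force on the tool from outside, world axes, zero at the start; "wrist_torque": the same for the moment, N m; "opening": opening from 0.0 (shut) to 1.0 (fully open); "finger_force": force on a finger pad.
Only numpy, scipy, OpenCV 4.12 (cv2) and the standard library are available. Lean on these libraries where they do the work, as an engineer would, in place of code of your own. Each camera call takes 0.05 s, during which the arm holds its last target. There are 200 camera calls.

## Task

Get the drill jig ready: press the raised end of the aluminium drill plate down until the plate lies level, then feel the weight of the two look-alike black bushings: lift the left one clear of the wooden holder and put it back in its hole, then lift the right one. Leave the lighter one (soft aluminium) standing in the holder and put the heavier one (hardened steel) into the plate's steel-lined bore, its head down on the liner. Finish still gripping its head and pushing it firmly down, so that it cannot climb when the drill starts, and leave the dropper bottle and the finger plane where they are.

Things in the scene. Friction and masses are not known exactly. Their poses are not given: they have to be found in the camera images.
- drill_plate: bright aluminium drill plate, 104 x 200 x 18 mm, on the fixed grey jig (130 x 250 mm). z is its top's normal: vertical when home, tilted 0.05 to 0.09 rad at the start, the free end 10 to 18 mm high. Snug on dowels, it tips about its home end (where the maple neck leaves the jig), needs about 4 N at the free end and stays as left. Origin: under the middle of its home edge, +y outward.
- plate_press (a point): point in the middle of the plate's top near its free end, 20 mm in from the edge: press here, straight down. Its height is 52 mm when the plate is home. The point's +y axis points along the plate toward the home end, +z out of the top face.
- bore (a point): centre of the mouth of the bore in the middle of the plate, on the top rim of its steel liner ring (48 mm outside diameter, 2 mm proud of the plate); 54 mm above the bench when the plate is home. z is the bore's axis, pointing out. The bore is 30 mm in diameter and 20 mm deep.
- bushing_a: one of two black metal bushings that look alike (about 0.1 kg and nearly 0.3 kg): 41 mm high, round knurled head 40 mm across and 22 mm high on a body 28 mm across and 19 mm long, foot tapered to 20 mm over 5 mm. Origin on its axis half-way up, 1.5 mm above the head's underside; z up along the axis. Starts in a hole of the holder, head up; which stands where changes.
- bushing_b: the other of the two bushings, same shape, size and origin as bushing_a.
- bushing_holder_hole0 (a point): centre of the mouth of the left hole (larger y) of the wooden bushing holder, on its top face, 32 mm above the bench. The holder is a fixed block 75 x 160 x 32 mm; the two holes are 31 mm in diameter and 24 mm deep, 90 mm apart along its long side, which is the point's y axis. A bushing's head rests on the top face.
- bushing_holder_hole1 (a point): centre of the mouth of the right hole (smaller y), likewise.
- drop_bottle: dropper bottle with white cap, 32 mm in diameter, 88 mm high, upright; origin at the centre of its underside. Bystander.
- finger_plane: tiny brass-coloured plane, 27 x 60 x 36 mm; origin at the centre of its underside. Bystander.
Not all that is in view belongs to the job. What is shaped like the bushing_a but purple is not meant. What is shaped like the bushing_b but yellow is not meant.

How it is judged:
On the way, in this order (a step that is already met when the one before it is completed fails the run):
1. the drill plate is pressed level (tilt under 0.015 rad) (angle between drill_plate's own z axis and vertical below 0.015 rad), for 0.2 s.
2. the bushing from the left hole is lifted clear (its middle at least 62 mm above the bench) while the other stands in the right hole (((height (world z) of bushing_a above 0.062 m and contact force between the fingers and bushing_a above 0.5 N and horizontal distance between bushing_b and bushing_holder_hole1 below 0.005 m and height (world z) of bushing_b below 0.037 m and angle between bushing_b's own z axis and vertical below 0.1 rad) or (height (world z) of bushing_b above 0.062 m and contact force between the fingers and bushing_b above 0.5 N and horizontal distance between bushing_a and bushing_holder_hole1 below 0.005 m and height (world z) of bushing_a below 0.037 m and angle between bushing_a's own z axis and vertical below 0.1 rad))), for 0.2 s.
3. the bushing from the right hole is lifted clear (its middle at least 62 mm above the bench) while the other stands back in the left hole (((height (world z) of bushing_a above 0.062 m and contact force between the fingers and bushing_a above 0.5 N and horizontal distance between bushing_b and bushing_holder_hole0 below 0.005 m and height (world z) of bushing_b below 0.037 m and angle between bushing_b's own z axis and vertical below 0.1 rad) or (height (world z) of bushing_b above 0.062 m and contact force between the fingers and bushing_b above 0.5 N and horizontal distance between bushing_a and bushing_holder_hole0 below 0.005 m and height (world z) of bushing_a below 0.037 m and angle between bushing_a's own z axis and vertical below 0.1 rad))), for 0.2 s.
At the end, for the whole second after the job is handed in: Plate tilt under 0.015 rad; one bushing in the bore (axis within 3 mm, 0.06 rad; head within 2 mm of the liner), gripped with over 3 N and pressed on the plate with over 5 N; the other upright in a holder hole, head within 3.5 mm of the wood, resting with under 1.7 N, as only the lighter one does (angle between drill_plate's own z axis and vertical below 0.015 rad and ((horizontal distance between bushing_a and bore below 0.003 m and z of bushing_a in the frame of bore below 0.0035 m and angle between the z axis of bushing_a and the z axis of bore, either way round below 0.06 rad and contact force between bushing_a and drill_plate above 5 N and contact force between the fingers and bushing_a above 3 N and linear speed of each of bushing_a, bushing_b below 0.02 m/s and ((horizontal distance between bushing_b and bushing_holder_hole0 below 0.005 m and height (world z) of bushing_b below 0.037 m and angle between bushing_b's own z axis and vertical below 0.1 rad) or (horizontal distance between bushing_b and bushing_holder_hole1 below 0.005 m and height (world z) of bushing_b below 0.037 m and angle between bushing_b's own z axis and vertical below 0.1 rad)) and contact force between bushing_b and anything else below 1.7 N) or (horizontal distance between bushing_b and bore below 0.003 m and z of bushing_b in the frame of bore below 0.0035 m and angle between the z axis of bushing_b and the z axis of bore, either way round below 0.06 rad and contact force between bushing_b and drill_plate above 5 N and contact force between the fingers and bushing_b above 3 N and linear speed of each of bushing_b, bushing_a below 0.02 m/s and ((horizontal distance between bushing_a and bushing_holder_hole0 below 0.005 m and height (world z) of bushing_a below 0.037 m and angle between bushing_a's own z axis and vertical below 0.1 rad) or (horizontal distance between bushing_a and bushing_holder_hole1 below 0.005 m and height (world z) of bushing_a below 0.037 m and angle between bushing_a's own z axis and vertical below 0.1 rad)) and contact force between bushing_a and anything else below 1.7 N))); the arm keeps its last pose, push and grip.
It fails at once if the dropper bottle or the finger plane is moved by more than 30 mm (distance of any of drop_bottle, finger_plane from where it was at the start of the episode above 0.03 m).
It also fails if it takes over 56 s, if anything falls off the work surface, if the arm or the gripper's body presses on something with over 40 N, if the wrist force passes 120 N, or if a joint passes its speed limit or range.

## Working session

There is one attempt and no reset: what is moved stays moved. The work goes in short steps, Python scripts to look and compute and a shell command to move; the robot and the scene stay as the last step left them, time stands still between calls to the robot, and variables do not carry over. Pictures are saved under pics/ and viewed, at most 10 in all, crops included, and the job is handed in when it is done.

```bash
mkdir -p pics; ls
python3 - <<'E'
from cell import observe, optics, arm
import cv2,json
s=observe();print(s, arm.grip_point_offset)
ims={}
import pickle
for n in("scene","side","wrist"):
    d=optics.get_image(n);ims[n]=d
    cv2.imwrite(f"pics/{n}0.png",d["image"][:,:,::-1])
    print(n,{k:v for k,v in d.items() if k!="image"})
pickle.dump((s,ims),open("d0.pkl","wb"))
E
```

```text
pics
{'t': 0.0, 'q': array([ 1.18012234,  0.38424497,  0.01638874,  1.37117483, -0.00628906,
        1.38820997, -0.04647188]), 'qvel': array([ 1.91075298e-03,  7.19478465e-05,  2.76303817e-04,  8.40222094e-04,
        8.93876610e-05, -8.03033666e-04,  2.85888945e-04]), 'effort': array([-5.15272859e-04, -6.27588344e+01,  8.43989588e-01, -3.71830595e+01,
        1.65385794e-02,  1.43325987e-02,  1.90763203e-06]), 'position': array([ 0.20104065, -0.59116307,  0.19386547]), 'tool_rot': array([-9.75624907e-04,  9.86593540e-01,  1.63193746e-01, -1.88413943e-04]), 'wrist_force': array([-0.08174008,  0.30439959, -0.21177677]), 'wrist_torque': array([ 0.01081446, -0.031385  ,  0.0581291 ]), 'finger_force': 0.0, 'opening': 0.9991182887434132} -0.0187
scene {'fovy': 51.78679969113481, 'cx': 318.76449966877175, 'cy': 244.46994728434314, 'R': array([[-0.65338358, -0.75675975,  0.02011405],
       [-0.48877543,  0.40141943, -0.77457151],
       [ 0.57809037, -0.51592355, -0.63216644]]), 't': array([0.28831365, 0.31363939, 0.85963954])}
side {'fovy': 43.28331447842996, 'cx': 313.40322249351584, 'cy': 238.9133568691918, 'R': array([[ 9.99339413e-01, -3.63401094e-02, -3.65192961e-04],
       [-1.69843589e-02, -4.58132479e-01, -8.88721646e-01],
       [ 3.21289350e-02,  8.88140771e-01, -4.58447056e-01]]), 't': array([-0.45890704,  0.05421252,  1.4125916 ])}
wrist {'fovy': 65.70646984690485, 'cx': 318.464088137187, 'cy': 245.5406918382431, 'hand_eye': array([[-9.05487270e-04, -9.58825733e-01, -2.83993652e-01,
         7.17784878e-02],
       [ 9.99999005e-01, -5.60905710e-04, -1.29466113e-03,
        -4.87964426e-05],
       [ 1.08206074e-03, -2.83994541e-01,  9.58825286e-01,
        -1.79155258e-01],
       [ 0.00000000e+00,  0.00000000e+00,  0.00000000e+00,
         1.00000000e+00]])}
```

View pics/scene0.png

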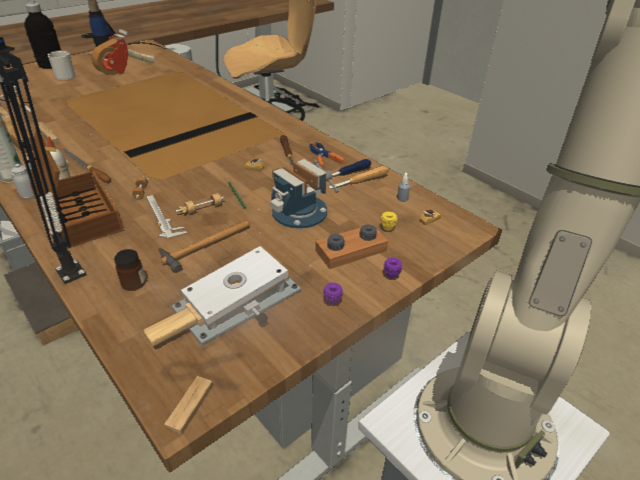

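View pics/side0.png

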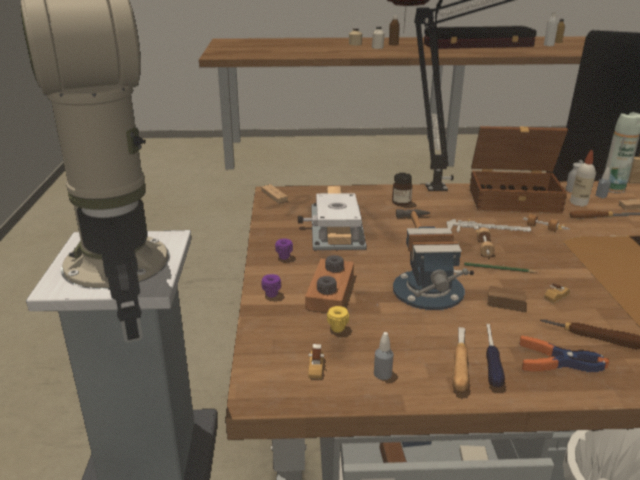

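The scene view shows the jig with the plate at about (235,285) and the holder with black bushings at (337,242) and (368,232). The side view shows the plate at (338,212) and the bushings at (334,264) and (326,286). I'll enlarge both.

Run:
```python
import cv2
a=cv2.imread("pics/scene0.png")[200:350,170:410]; cv2.imwrite("pics/sc1.png",cv2.resize(a,(800,500),interpolation=cv2.INTER_CUBIC))
a=cv2.imread("pics/side0.png")[180:320,240:420]; cv2.imwrite("pics/si1.png",cv2.resize(a,None,fx=4.2,fy=4.2,interpolation=cv2.INTER_CUBIC))
```

```text
(no output)
```

View pics/sc1.png

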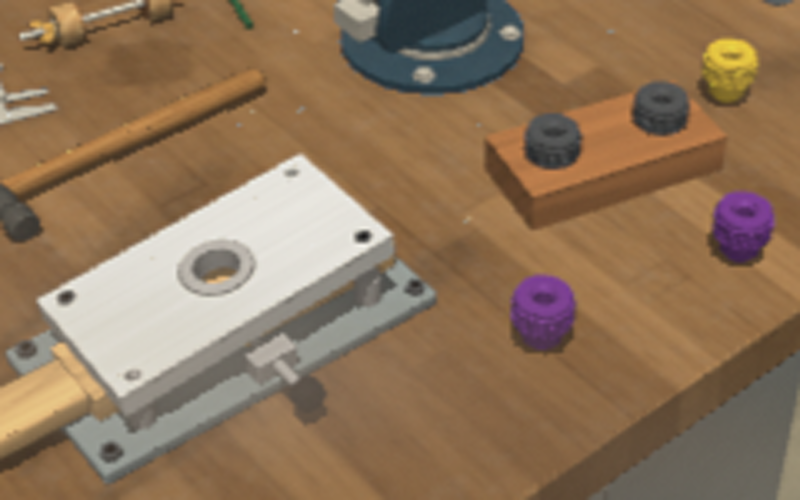

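View pics/si1.png

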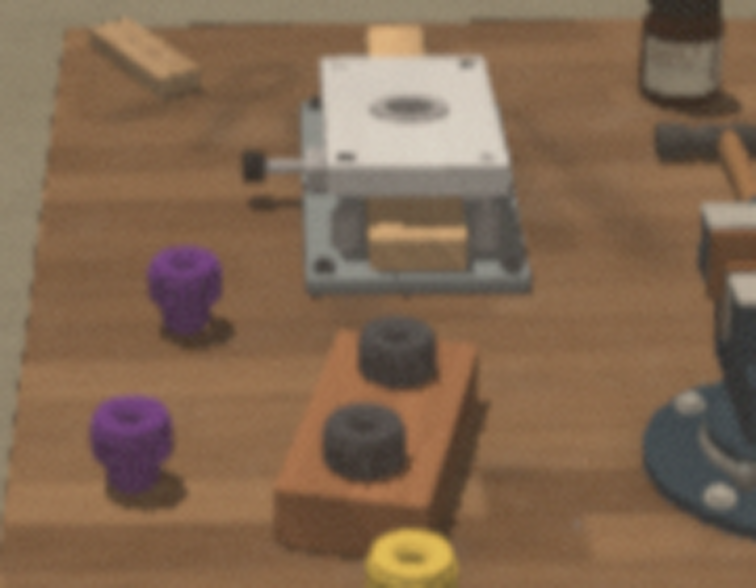

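Crop readings:
- **Scene:** liner (217,267), left bushing top (553,131), right bushing top (661,98), plate corners (300,155), (393,237), (120,398), (40,300).
- **Side:** liner (409,108), left bushing top (398,335), right bushing top (365,424).

Next I'll triangulate.

```bash
cat > h.py <<'E'
import numpy as np,pickle
from scipy.optimize import least_squares
from scipy.spatial.transform import Rotation as Ro
s0,ims=pickle.load(open("d0.pkl","rb"))
def ray(n,px):
    d=ims[n];f=240/np.tan(np.radians(d["fovy"]/2))
    v=np.array([(px[0]-d["cx"])/f,(px[1]-d["cy"])/f,1]);return -d["R"].T@d["t"],d["R"].T@v
def atz(n,px,z):
    c,v=ray(n,px);return c+v*(z-c[2])/v[2]
def tri(obs):
    A=np.zeros((3,3));b=np.zeros(3);L=[]
    for n,p in obs:
        c,v=ray(n,p);v=v/np.linalg.norm(v);P=np.eye(3)-np.outer(v,v);A+=P;b+=P@c;L.append((P,c))
    x=np.linalg.solve(A,b);return x,[np.linalg.norm(P@(x-c)) for P,c in L]
def toolR(s): q=s["tool_rot"];return Ro.from_quat([q[1],q[2],q[3],q[0]]).as_matrix()
def wrist_at(d,s,px,z):
    f=240/np.tan(np.radians(d["fovy"]/2));u=np.array([px[0]-d["cx"],px[1]-d["cy"]]);r=np.linalg.norm(u);th=r/f
    v=np.r_[u/r*np.sin(th),np.cos(th)];H=d["hand_eye"];R=toolR(s)
    c=R@H[:3,3]+s["position"];w=R@H[:3,:3]@v;return c+w*(z-c[2])/w[2]
E
python3 - <<'E'
from h import *
np.set_printoptions(precision=4,suppress=True)
sc=lambda x,y:("scene",((x+.5)/3.3333+169.5,(y+.5)/3.3333+199.5))
si=lambda x,y:("side",((x+.5)/4.2+239.5,(y+.5)/4.2+179.5))
for n,a,b in[("L",sc(553,131),si(398,335)),("R",sc(661,98),si(365,424)),("bore",sc(217,267),si(409,108))]:
    print(n,tri([a,b]),atz(*a,.054),atz(*b,.054))
for n,a,b in [("c1",sc(300,155),si(508,165)),("c2",sc(393,237),si(328,167)),("c3",sc(120,398),si(320,57)),("c4",sc(40,300),si(485,57))]:
    print(n,tri([a,b]))
# tool axes & approx rpy
print(toolR(s0))
E
```

```text
L (array([ 0.5007, -0.1018,  0.0535]), [np.float64(0.0005294103921873753), np.float64(0.0005294103921874001)]) [ 0.4996 -0.1013  0.054 ] [ 0.5011 -0.102   0.054 ]
R (array([ 0.479 , -0.1888,  0.0533]), [np.float64(0.0001893184157323856), np.float64(0.00018931841573232604)]) [ 0.4782 -0.1881  0.054 ] [ 0.4791 -0.1898  0.054 ]
bore (array([0.5251, 0.1632, 0.063 ]), [np.float64(0.0005734804541351313), np.float64(0.0005734804541350749)]) [0.5328 0.1586 0.054 ] [0.5271 0.1841 0.054 ]
c1 (array([0.5746, 0.0634, 0.071 ]), [np.float64(0.00066599892863869), np.float64(0.0006659989286387581)])
c2 (array([0.471 , 0.0652, 0.0703]), [np.float64(0.0012280534363215063), np.float64(0.0012280534363213983)])
c3 (array([0.475 , 0.264 , 0.0548]), [np.float64(0.0004403089002639993), np.float64(0.0004403089002640105)])
c4 (array([0.5802, 0.2594, 0.0539]), [np.float64(0.0018645163217121993), np.float64(0.001864516321712303)])
[[ 0.9467  0.322  -0.0007]
 [ 0.322  -0.9467  0.0019]
 [-0.0001 -0.002  -1.    ]]
```

```bash
python3 -m pendant '[[[1,47,-14,0,0],[1,94,-28,0,0],[1,140,-42,0,0],[1,187,-56,0,0],[1,234,-70,0,0]]]'
python3 -m pendant '[[[1,20,-31,0,0],[1,40,-62,0,0],[1,60,-93,0,0],[1,80,-124,0,0],[1,96,-155,0,0]]]'
python3 -m pendant '[[[1,20,-31,0,0],[1,40,-62,0,0],[1,60,-93,0,0],[1,80,-124,0,0],[1,96,-155,0,0]]]'
python3 -m pendant '[[[1,20,-31,20,0],[1,40,-62,40,0],[1,60,-93,60,0],[1,80,-124,80,0],[1,96,-155,100,0]]]'
```

```text
t: 0.65
position: [0.4015, -0.4487, 0.1948]
tool_rot: [-0.0, 0.987, 0.163, -0.0]
wrist_force: [0.1, -1.0, 0.9]
opening: 0.145
finger_force: 0.0
t: 1.15
position: [0.4416, -0.2705, 0.1946]
tool_rot: [-0.0, 0.987, 0.164, -0.0]
wrist_force: [0.7, 0.2, 0.1]
opening: -0.007
finger_force: 0.0
t: 1.65
position: [0.4824, -0.093, 0.1948]
tool_rot: [-0.0, 0.987, 0.163, -0.0]
wrist_force: [0.9, 0.3, -0.7]
opening: 0.001
finger_force: 0.0
t: 2.15
position: [0.5234, 0.0844, 0.094]
tool_rot: [-0.0, 0.987, 0.163, 0.0]
wrist_force: [0.6, 0.1, -0.5]
opening: 0.0
finger_force: 0.0
```

```bash
python3 -m pendant '[[[1,0,0,10,0],[1,0,0,18,0],[1,0,0,22,0],[1,0,0,26,0],[1,0,0,30,0]]]'
python3 -m pendant '[[[1,0,0,3,0],[1,0,0,6,0],[1,0,0,9,0],[1,0,0,12,0],[1,0,0,13,0]]]'
```

```text
t: 2.65
position: [0.5237, 0.0817, 0.0653]
tool_rot: [0.0, 0.987, 0.162, 0.001]
wrist_force: [0.3, -0.8, 0.3]
opening: -0.001
finger_force: 0.0
t: 3.15
position: [0.523, 0.0829, 0.0516]
tool_rot: [-0.0, 0.987, 0.163, -0.0]
wrist_force: [0.0, 0.6, -0.1]
opening: 0.001
finger_force: 0.0
```

```bash
python3 -m pendant '[[[1,0,0,1,0],[1,0,0,2,0],[1,0,0,2,0],[1,0,0,2,0],[1,0,0,2,0]]]'
python3 - <<'E'
from cell import observe, optics
import cv2
d=optics.get_image("side")["image"][:,:,::-1][180:290,290:400]
e=optics.get_image("scene")["image"][:,:,::-1][230:350,165:315]
a=cv2.resize(d,(480,480),interpolation=cv2.INTER_CUBIC);b=cv2.resize(e,(600,480),interpolation=cv2.INTER_CUBIC)[:, :320]
cv2.imwrite("pics/p1.png",cv2.hconcat([a,b]))
E
```

```text
t: 3.65
position: [0.5233, 0.0829, 0.05]
tool_rot: [-0.0, 0.987, 0.163, 0.0]
wrist_force: [1.1, -0.4, 0.3]
opening: -0.0
finger_force: 0.0
```

View pics/p1.png

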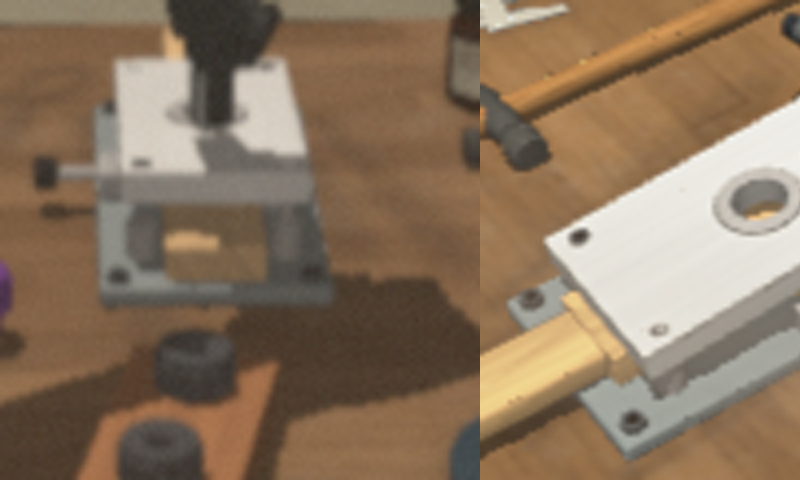

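The side crop shows the fingertip at about (212,122) and the plate's front edge at y≈175. There is almost no force, so I'll compare these pixels with projected positions.

Run:
```python
from h import *
def proj(n,X):
    d=ims[n];f=240/np.tan(np.radians(d["fovy"]/2));c=d["R"]@np.array(X)+d["t"];return f*c[0]/c[2]+d["cx"],f*c[1]/c[2]+d["cy"]
k=480/110
for X in[(.5233,.0829,.050),(.5233,.0829,.07),(.471,.0645,.0705),(.471,.0645,.052),(.5746,.0645,.0705),(.5746,.0645,.052),(.475,.264,.054)]:
    u,v=proj("side",X);print(X,(u-290)*k,(v-180)*k)
```

```text
(0.5233, 0.0829, 0.05) 210.93463742716042 190.93215339731753
(0.5233, 0.0829, 0.07) 211.5997953467785 158.62485977790186
(0.471, 0.0645, 0.0705) 119.22478715601117 173.51097049791645
(0.471, 0.0645, 0.052) 119.13772615391974 203.69615770470952
(0.5746, 0.0645, 0.0705) 306.8699922148206 170.51220239733607
(0.5746, 0.0645, 0.052) 305.6964297780071 200.64615038367234
(0.475, 0.264, 0.054) 112.06125622111978 59.153336446090755
```

Run:
```python
from cell import observe, optics
import cv2
s=observe();print(s["t"],s["position"],s["q"],s["effort"],s["wrist_force"])
d=optics.get_image("side")["image"][:,:,::-1][180:290,290:400]
w=optics.get_image("wrist")["image"][:,:,::-1]
s=observe();print(s["t"],s["position"])
a=cv2.resize(d,(320,320),interpolation=cv2.INTER_CUBIC)
cv2.imwrite("pics/p2.png",cv2.hconcat([a,cv2.resize(w,(427,320))]))
```

```text
3.75 [0.52325576 0.08289332 0.0500251 ] [ 0.18030545  0.3425374  -0.4756346   1.80063075  0.17922766  1.04085375
 -1.60563251] [-4.72278465e-03 -5.15977085e+01 -5.17703265e+00 -3.21244812e+01
  1.42592657e-02  1.09643664e-03  1.83604075e-04] [0.83667826 0.19631239 0.51826653]
3.85 [0.52323913 0.08292081 0.05001488]
```

View pics/p2.png

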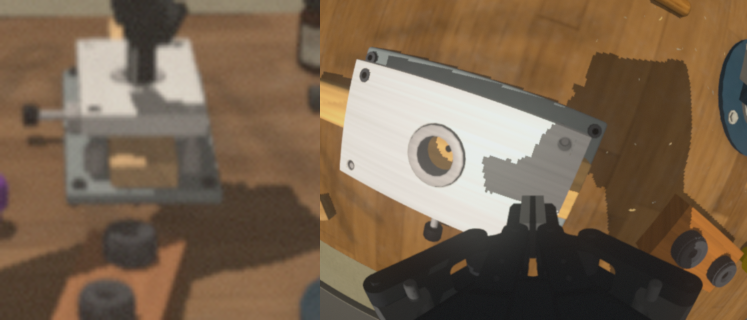

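Run:
```python
from h import *
from cell import observe
def proj(n,X):
    d=ims[n];f=240/np.tan(np.radians(d["fovy"]/2));c=d["R"]@np.array(X)+d["t"];return f*c[0]/c[2]+d["cx"],f*c[1]/c[2]+d["cy"]
print(proj("side",s0["position"]),proj("side",s0["position"]+[0,0,.04]))
s=observe();k=640/427
for dz in(0,.02,.043):
    s2=dict(s);s2["position"]=s["position"]+[0,0,dz]
    print(dz,[wrist_at(ims["wrist"],s2,((x-320)*k,y*k),z).round(4) for x,y,z in((436,155,.063),(690,250,.054),(722,270,.054))])
```

```text
(np.float64(135.65960562674127), np.float64(351.10722465300876)) (np.float64(131.5057188891756), np.float64(326.3924300829513))
0 [array([0.5282, 0.1592, 0.063 ]), array([ 0.5065, -0.0934,  0.054 ]), array([ 0.4884, -0.1726,  0.054 ])]
0.02 [array([0.5207, 0.1656, 0.063 ]), array([ 0.4969, -0.1162,  0.054 ]), array([ 0.4767, -0.2045,  0.054 ])]
0.043 [array([0.512 , 0.1729, 0.063 ]), array([ 0.4858, -0.1424,  0.054 ]), array([ 0.4632, -0.2411,  0.054 ])]
```

Run:
```python
from h import *
from cell import observe,optics
import cv2
d=ims["wrist"];H=d["hand_eye"];f=240/np.tan(np.radians(d["fovy"]/2))
for z in(0,-.02,-.04,-.06):
    c=H[:3,:3].T@(np.array([0,0,z])-H[:3,3]);r=np.hypot(c[0],c[1]);th=np.arctan2(r,c[2])
    print(z,c[0]/r*th*f+d["cx"],c[1]/r*th*f+d["cy"])
a=optics.get_image("side")["image"][:,:,::-1][165:245,300:375];b=optics.get_image("scene")["image"][:,:,::-1][180:320,190:310]
w=optics.get_image("wrist")["image"][:,:,::-1][270:400,250:390]
o=[cv2.resize(x,(266,int(266*x.shape[0]/x.shape[1])),interpolation=cv2.INTER_CUBIC) for x in(a,b,w)]
h=max(x.shape[0] for x in o)
cv2.imwrite("pics/p3.png",cv2.hconcat([cv2.copyMakeBorder(x,0,h-x.shape[0],0,0,0) for x in o]));print([x.shape for x in o])
```

```text
0 319.0573656355487 280.144300557689
-0.02 319.0747726117451 295.9825200891562
-0.04 319.095303457306 315.508049744511
-0.06 319.1196164424549 340.0213452388174
[(283, 266, 3), (310, 266, 3), (247, 266, 3)]
```

View pics/p3.png

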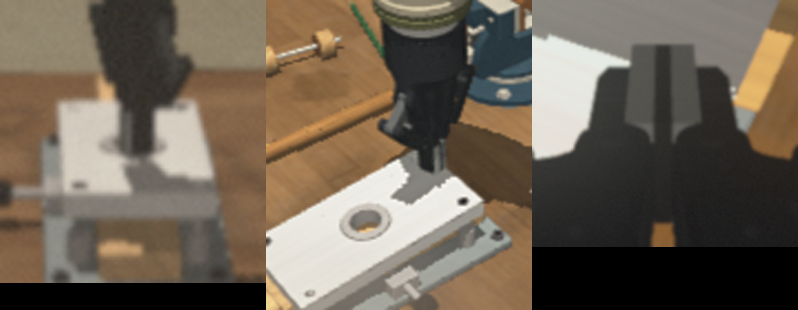

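Run:
```python
from h import *
print(tri([("side",(338.6,207.3)),("scene",(190+(431-266)*.451,180+170*.451))]))
# initial open tip
print(atz("side",(133,337),.194), atz("side",(133,337),.215))
```

```text
(array([0.52188233, 0.08854215, 0.08997135]), [np.float64(0.0022643572908010302), np.float64(0.0022643572908007522)])
[ 0.19043898 -0.55977017  0.194     ] [ 0.19980424 -0.58851688  0.215     ]
```

The fingertips are visibly about 20 mm above the plate, although the reported TCP is lower. I'll lower in small steps until the force shows contact.

```bash
python3 -m pendant '[[[1,0,0,2,0],[1,0,0,4,0],[1,0,0,6,0],[1,0,0,8,0],[1,0,0,8,0]]]'
python3 - <<'E'
from h import *
from cell import observe,optics
import cv2
s=observe();print(s["wrist_force"],s["position"])
d=optics.get_image("side");print(np.abs(d["R"]-ims["side"]["R"]).max(),np.abs(d["t"]-ims["side"]["t"]).max(),d["fovy"])
im=d["image"].astype(int).sum(2)
print(im[195:232,338]); print(im[195:232,325])
E
```

```text
t: 4.5
position: [0.5229, 0.0828, 0.0415]
tool_rot: [-0.0, 0.987, 0.163, -0.0]
wrist_force: [0.3, 0.0, -0.3]
opening: -0.001
finger_force: 0.0
[ 0.3288934   0.04109459 -0.3217987 ] [0.52290658 0.08283047 0.04152202]
0.0 0.0 43.28331447842996
[154 145 142 147 154 140 148 152 156 143 149 153 149 149 133 147 183 241
 294 307 309 315 304 323 335 366 372 376 367 380 363 320 281 254 255 253
 257]
[594 607 598 601 598 601 595 602 599 601 600 607 607 611 609 608 611 611
 611 610 609 591 580 574 502 419 378 367 369 373 360 314 263 236 237 245
 246]
```

```bash
python3 -m pendant '[[[1,0,0,3,0],[1,0,0,5,0],[1,0,0,7,0],[1,0,0,9,0],[1,0,0,11,0]]]'
python3 -m pendant '[[[1,0,0,1,0],[1,0,0,2,0],[1,0,0,3,0],[1,0,0,4,0],[1,0,0,5,0]]]'
```

```text
t: 5.05
position: [0.5232, 0.0828, 0.0309]
tool_rot: [0.0, 0.987, 0.163, 0.0]
wrist_force: [-1.3, -1.5, 4.2]
opening: -0.0
finger_force: 1.8
t: 5.55
position: [0.5234, 0.0827, 0.026]
tool_rot: [0.0, 0.987, 0.163, 0.0]
wrist_force: [0.1, -2.5, 3.9]
opening: -0.0
finger_force: 1.8
```

```bash
python3 -m pendant '[[[1,0,0,1,0],[1,0,0,3,0],[1,0,0,5,0],[1,0,0,6,0],[1,0,0,7,0]]]'
python3 -m pendant '[[[1,0,0,1,0],[1,0,0,2,0],[1,0,0,3,0],[1,0,0,3,0],[1,0,0,3,0]]]'
```

```text
t: 6.05
position: [0.5234, 0.0829, 0.0189]
tool_rot: [-0.0, 0.987, 0.163, 0.0]
wrist_force: [0.6, -1.8, 3.9]
opening: 0.001
finger_force: 1.9
t: 6.55
position: [0.5229, 0.0833, 0.0158]
tool_rot: [-0.0, 0.987, 0.163, -0.0]
wrist_force: [-0.0, -1.3, 1.9]
opening: 0.003
finger_force: 0.9
```

```bash
python3 -m pendant '[[[1,0,0,1,0],[1,0,0,2,0],[1,0,0,2,0],[1,0,0,2,0],[1,0,0,2,0]]]'
python3 -m pendant '[[[1,0,0,1,0],[1,0,0,2,0],[1,0,0,2,0],[1,0,0,2,0],[1,0,0,2,0]]]'
```

```text
t: 7.05
position: [0.5231, 0.0832, 0.0155]
tool_rot: [0.0, 0.987, 0.163, 0.0]
wrist_force: [-7.8, -2.7, 21.0]
opening: -0.003
finger_force: 10.3
t: 7.55
position: [0.5232, 0.0832, 0.0153]
tool_rot: [0.001, 0.987, 0.163, 0.0]
wrist_force: [-15.5, -6.1, 40.4]
opening: 0.002
finger_force: 19.9
```

```bash
python3 -m pendant '[[[1,0,0,-12,0],[0,0,0,-30,0],[-1,0,0,-50,0],[-1,0,0,-75,0],[-1,0,0,-75,0]]]'
python3 -m pendant '[[[-1,-16,33,0,0],[-1,-32,66,0,0],[-1,-48,100,0,0],[-1,-64,134,0,0],[-1,-81,167,0,0]]]'
python3 -m pendant '[[[-1,0,0,20,0],[-1,0,0,20,0],[-1,0,0,20,0],[-1,0,0,20,0],[-1,0,0,20,0]]]'
python3 - <<'E'
from h import *
from cell import observe,optics
import cv2
s=observe();print(s["wrist_force"],s["position"])
a=optics.get_image("side")["image"][:,:,::-1];b=optics.get_image("scene")["image"][:,:,::-1]
im=a.astype(int).sum(2);print(im[205:240,325],im[205:240,350])
a=a[185:310,290:400];b=b[160:320,200:400];w=optics.get_image("wrist")["image"][:,:,::-1]
o=[cv2.resize(x,(396,int(396*x.shape[0]/x.shape[1])),interpolation=cv2.INTER_CUBIC) for x in(a,b)]
w=cv2.resize(w,(344,258))
h=450
top=cv2.hconcat([cv2.copyMakeBorder(x,0,h-x.shape[0],0,0,0) for x in o])
top[-120:,396:396+0]=0
cv2.imwrite("pics/p4.png",top);print([x.shape for x in o]);cv2.imwrite("pics/w4.png",w)
E
```

```text
t: 8.05
position: [0.5248, 0.0842, 0.0899]
tool_rot: [-0.0, 0.987, 0.164, 0.002]
wrist_force: [0.5, -0.0, 0.3]
opening: 0.68
finger_force: 0.0
t: 8.55
position: [0.4994, -0.1021, 0.086]
tool_rot: [-0.001, 0.987, 0.163, -0.001]
wrist_force: [0.5, 0.2, 0.0]
opening: 1.003
finger_force: 0.0
t: 9.05
position: [0.5009, -0.1002, 0.0675]
tool_rot: [-0.0, 0.986, 0.164, 0.0]
wrist_force: [-0.7, 0.5, -0.3]
opening: 0.999
finger_force: 0.0
[-0.69531208  0.46269661 -0.30241079] [ 0.50085842 -0.10015727  0.06752533]
[148 145 135 144 128 134 136 131 140 148 129 133 142 135 153 133 142 169
 322 497 578 513 420 369 367 370 369 354 314 269 254 255 251 252 239] [170 168 160 148 147 142 134 136 152 160 208 208 204 165 155 135 138 138
 141 161 210 305 356 369 363 374 365 359 372 412 430 394 322 297 288]
[(450, 396, 3), (316, 396, 3)]
```

View pics/p4.png

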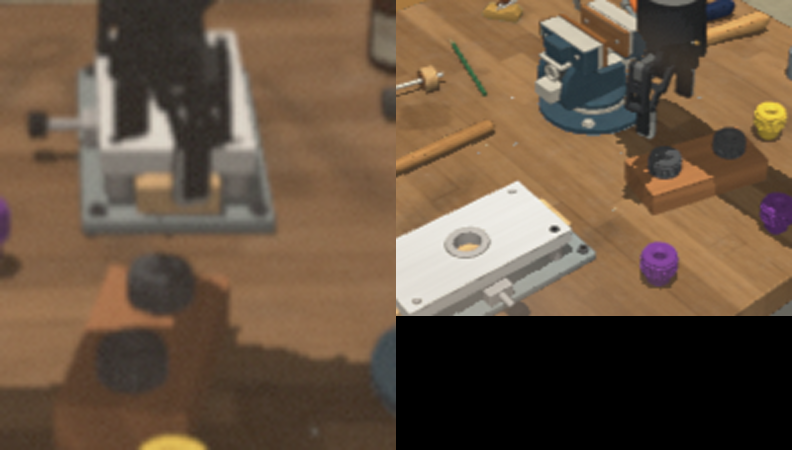

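The side crop shows the open fingertips at about (130,135) and (192,200), and the plate's front edge is down. The scene crop shows the tips at (643,133) and (685,93), so I'll triangulate them.

Run:
```python
from h import *
a=tri([("side",(326,222.5)),("scene",(324.7,227.2))]);b=tri([("side",(343.3,240.6)),("scene",(345.9,207))]);print(a,b,(a[0]+b[0])/2)
```

```text
(array([ 0.48544695, -0.05282407,  0.11987299]), [np.float64(0.0006054152013474716), np.float64(0.0006054152013474965)]) (array([ 0.51479185, -0.14299881,  0.12012562]), [np.float64(0.001198429579859485), np.float64(0.0011984295798593647)]) [ 0.5001194  -0.09791144  0.1199993 ]
```

```bash
python3 -m pendant '[[[-1,0,2,20,0],[-1,-1,2,38,0],[-1,-1,2,55,0],[-1,-1,2,67,0],[-1,-1,2,72,0]]]'
python3 -m pendant '[[[1,0,0,0,0],[1,0,0,0,0],[1,0,0,0,0],[1,0,0,0,0],[1,0,0,0,0]]]' 40
```

```text
t: 9.7
position: [0.4994, -0.1033, -0.0061]
tool_rot: [-0.0, 0.987, 0.163, -0.001]
wrist_force: [0.3, -1.2, 0.3]
opening: 0.999
finger_force: 0.0
t: 10.2
position: [0.501, -0.1041, -0.004]
tool_rot: [0.001, 0.987, 0.163, 0.001]
wrist_force: [0.4, -2.2, 5.8]
opening: 0.451
finger_force: 40.2
```

```bash
python3 -m pendant '[[[1,0,0,-5,0],[1,0,0,-15,0],[1,0,0,-28,0],[1,0,0,-40,0],[1,0,0,-40,0]]]'
python3 -m pendant '[[[1,0,0,0,0],[1,0,0,0,0],[1,0,0,0,0],[1,0,0,0,0],[1,0,0,0,0]]]'
python3 - <<'E'
from cell import observe
s=observe();print(s["wrist_force"],s["wrist_torque"],s["effort"],s["q"])
E
```

```text
t: 10.7
position: [0.5013, -0.1033, 0.0371]
tool_rot: [0.0, 0.987, 0.163, 0.001]
wrist_force: [0.9, -0.1, -1.4]
opening: 0.45
finger_force: 41.3
t: 11.2
position: [0.4998, -0.1034, 0.0346]
tool_rot: [-0.0, 0.987, 0.163, -0.0]
wrist_force: [-0.1, 0.8, -1.0]
opening: 0.458
finger_force: 41.3
[-0.07191111  0.82895155 -0.96580261] [ 0.01979889  0.02171316 -0.00458436] [-1.44341164e-03 -5.05372310e+01 -3.59896995e+00 -3.16136420e+01
  1.29682038e-02  6.41612161e-03 -5.50379173e-04] [ 0.46175701  0.30998022 -0.37352169  1.86777621  0.13341234  0.98866314
 -1.21212689]
```

That reads about 1 N, so it's the light one. I'll put it back.

```bash
python3 -m pendant '[[[1,0,0,12,0],[1,0,0,24,0],[1,0,0,33,0],[1,0,0,39,0],[1,0,0,39,0]]]'
python3 -m pendant '[[[1,0,0,0,0],[-1,0,0,0,0],[-1,0,0,0,0],[-1,0,0,0,0],[-1,0,0,0,0]]]'
python3 -m pendant '[[[-1,0,0,-20,0],[-1,0,0,-40,0],[-1,0,0,-60,0],[-1,0,0,-60,0],[-1,0,0,-60,0]]]'
python3 - <<'E'
from h import *
from cell import observe,optics
import cv2
s=observe();d=optics.get_image("wrist");cv2.imwrite("pics/w5full.png",d["image"][:,:,::-1]);pickle.dump((s,d),open("w5.pkl","wb"))
a=optics.get_image("side")["image"][:,:,::-1]
print(s["position"])
cv2.imwrite("pics/p5.png",cv2.hconcat([cv2.resize(d["image"][:,:,::-1],(480,360)),cv2.resize(a[235:315,300:371],(319,360),interpolation=cv2.INTER_CUBIC)]))
E
```

```text
t: 11.7
position: [0.5003, -0.1042, -0.004]
tool_rot: [0.0, 0.987, 0.163, 0.0]
wrist_force: [-0.1, -2.9, 5.3]
opening: 0.451
finger_force: 42.6
t: 12.2
position: [0.4997, -0.1032, -0.0044]
tool_rot: [-0.0, 0.987, 0.163, -0.0]
wrist_force: [0.7, 0.3, 0.1]
opening: 1.001
finger_force: 0.0
t: 12.7
position: [0.5001, -0.1035, 0.0559]
tool_rot: [0.0, 0.987, 0.163, 0.0]
wrist_force: [-0.2, -0.6, -0.1]
opening: 0.999
finger_force: 0.0
[ 0.50008854 -0.10350435  0.05593489]
```

View pics/p5.png

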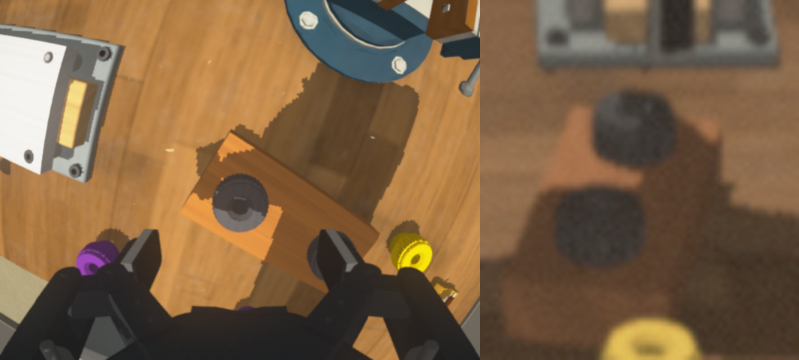

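```bash
python3 -m pendant '[[[-1,-16,25,0,0],[-1,-32,50,0,0],[-1,-48,76,0,0],[-1,-48,76,20,0],[-1,-48,76,40,0]]]'
python3 -m pendant '[[[-1,0,0,10,0],[-1,0,0,18,0],[-1,0,0,18,0],[1,0,0,18,0],[1,0,0,18,0]]]' 40
python3 -m pendant '[[[1,0,0,0,0],[1,0,0,0,0],[1,0,0,0,0],[1,0,0,0,0],[1,0,0,0,0]]]'
```

```text
t: 13.3
position: [0.4783, -0.1923, 0.0148]
tool_rot: [0.0, 0.987, 0.162, -0.0]
wrist_force: [-0.5, 0.1, -0.6]
opening: 0.996
finger_force: 0.0
t: 13.8
position: [0.4797, -0.191, -0.0013]
tool_rot: [0.0, 0.987, 0.163, 0.001]
wrist_force: [-0.5, -0.4, 0.9]
opening: 0.695
finger_force: 0.0
t: 14.3
position: [0.4797, -0.1912, -0.001]
tool_rot: [0.001, 0.987, 0.163, 0.001]
wrist_force: [-0.6, 0.2, 5.0]
opening: 0.452
finger_force: 39.8
```

```bash
python3 -m pendant '[[[1,0,0,-3,0],[1,0,0,-12,0],[1,0,0,-26,0],[1,0,0,-40,0],[1,0,0,-40,0]]]' 60
python3 -m pendant '[[[1,0,0,0,0],[1,0,0,0,0],[1,0,0,0,0],[1,0,0,0,0],[1,0,0,0,0]]]'
```

```text
t: 14.8
position: [0.4806, -0.1912, 0.0407]
tool_rot: [0.001, 0.987, 0.163, 0.002]
wrist_force: [-0.2, 0.2, -2.4]
opening: 0.443
finger_force: 61.3
t: 15.3
position: [0.4788, -0.1908, 0.0376]
tool_rot: [-0.0, 0.987, 0.163, -0.0]
wrist_force: [-0.8, 0.8, -1.8]
opening: 0.441
finger_force: 61.3
```

Run:
```python
from cell import observe,optics
import numpy as np
F=[];E=[]
for i in range(24):
    s=observe();F.append(s["wrist_force"]);optics.get_image("side")
F=np.array(F);print(F.mean(0),F.std(0)/5,F[:,2].round(1))
```

```text
[ 0.08096381  0.04902653 -2.4237294 ] [0.08682728 0.09958008 0.10527939] [-1.8 -3.3 -3.2 -3.1 -1.7 -2.4 -2.  -2.3 -2.2 -2.5 -1.4 -2.3 -2.4 -2.8
 -3.2 -2.  -2.7 -2.4 -2.1 -2.8 -1.8 -3.2 -2.2 -2.3]
```

The right bushing reads about 2.4 N, so it's the steel one. Next I'll measure the bore on the level plate with image code.

Run:
```python
from h import *
from cell import optics
import cv2
obs=[]
for n,g,w in(("scene",(236,282),30),("side",(337.5,210),26)):
    im=optics.get_image(n)["image"];ims[n]["image"]=im
    y0,x0=int(g[1])-w//2-2,int(g[0])-w
    k=8;c=cv2.resize(im[y0:y0+w+4,x0:x0+2*w],None,fx=k,fy=k,interpolation=cv2.INTER_CUBIC)
    gr=cv2.cvtColor(c,cv2.COLOR_RGB2GRAY)
    pl=np.percentile(gr,85);
    for t in(.93,.88,.8,.7):
        m=((gr<pl*t)).astype(np.uint8);cs,_=cv2.findContours(m,cv2.RETR_EXTERNAL,cv2.CHAIN_APPROX_NONE)
        p=(float((g[0]-x0)*k),float((g[1]-y0)*k))
        for q in cs:
            if cv2.contourArea(q)>3000:
                e=cv2.fitEllipse(q);cx,cy=(e[0][0]+.5)/k-.5+x0,(e[0][1]+.5)/k-.5+y0
                print(n,t,(round(cx,2),round(cy,2)),np.round(np.array(e[1])/k,1),round(e[2]),cv2.contourArea(q)/64,atz(n,(cx,cy),.054).round(4))
    cv2.imwrite(f"pics/b_{n}.png",c)
```

```text
scene 0.93 (258.9, 294.45) [ 9.3 24.5] 73 124.4609375 [0.4642 0.1447 0.054 ]
scene 0.93 (235.57, 282.61) [16.5 24.3] 82 313.515625 [0.5243 0.1621 0.054 ]
scene 0.93 (213.81, 269.32) [11.1 31.6] 75 188.078125 [0.5894 0.1753 0.054 ]
scene 0.88 (259.05, 294.52) [ 9.1 23.9] 73 118.75 [0.4638 0.1446 0.054 ]
scene 0.88 (235.59, 282.69) [15.9 23.8] 82 296.8203125 [0.5241 0.1622 0.054 ]
scene 0.88 (213.71, 269.24) [10.9 31.3] 75 182.5703125 [0.5898 0.1753 0.054 ]
scene 0.8 (259.22, 294.66) [ 8.9 23.3] 73 111.2421875 [0.4633 0.1446 0.054 ]
scene 0.8 (235.47, 281.34) [ 9.5 16.5] 84 109.484375 [0.5277 0.1601 0.054 ]
scene 0.8 (213.55, 269.14) [10.6 30.8] 75 175.09375 [0.5903 0.1754 0.054 ]
scene 0.7 (259.44, 294.81) [ 8.5 22.6] 73 102.21875 [0.4626 0.1445 0.054 ]
scene 0.7 (235.34, 281.01) [ 7.5 16.1] 82 83.4921875 [0.5287 0.1598 0.054 ]
scene 0.7 (213.42, 269.02) [10.4 30.3] 75 167.0546875 [0.5908 0.1754 0.054 ]
side 0.93 (357.57, 206.27) [13.7 30.9] 168 179.9375 [0.5798 0.1762 0.054 ]
side 0.93 (327.68, 208.76) [33.7 42.2] 77 1033.3125 [0.5018 0.1635 0.054 ]
side 0.88 (359.14, 202.69) [ 6.9 39.8] 174 156.3125 [0.5862 0.1988 0.054 ]
side 0.88 (327.58, 208.75) [33.7 42. ] 76 1026.390625 [0.5015 0.1636 0.054 ]
side 0.8 (359.32, 202.23) [ 6.5 39.9] 174 143.21875 [0.587  0.2018 0.054 ]
side 0.8 (327.42, 208.73) [33.7 41.6] 75 1016.46875 [0.5011 0.1637 0.054 ]
side 0.7 (359.49, 201.58) [ 6.1 40. ] 174 128.46875 [0.5879 0.2059 0.054 ]
side 0.7 (327.25, 208.72) [33.6 41.2] 74 1005.7578125 [0.5007 0.1638 0.054 ]
```

```bash
python3 -m pendant '[[[1,0,0,-20,0],[1,0,0,-45,0],[1,0,0,-60,0],[1,15,-32,-60,0],[1,31,-63,-60,0]]]'
python3 -m pendant '[[[1,15,-31,0,0],[1,30,-62,0,0],[1,45,-93,0,0],[1,60,-124,0,0],[1,75,-155,0,0]]]'
python3 -m pendant '[[[1,15,-31,0,0],[1,35,-71,0,0],[1,51,-98,0,0],[1,51,-98,20,0],[1,51,-98,40,0]]]'
python3 -m pendant '[[[1,0,0,0,0],[1,0,0,0,0],[1,0,0,0,0],[1,0,0,0,0],[1,0,0,0,0]]]'
python3 - <<'E'
from h import *
from cell import observe,optics
import cv2
s=observe();print(s["position"],s["wrist_force"],s["q"])
o=[]
for n,(x,y) in(("scene",(190,230)),("side",(290,165))):
    im=optics.get_image(n)["image"][:,:,::-1];cv2.imwrite(f"pics/f_{n}.png",im)
    o.append(cv2.resize(im[y:y+90,x:x+90],(400,400),interpolation=cv2.INTER_CUBIC))
cv2.imwrite("pics/p6.png",cv2.hconcat(o))
E
```

```text
t: 17.1
position: [0.4883, -0.1216, 0.0986]
tool_rot: [0.0, 0.987, 0.162, 0.001]
wrist_force: [0.7, 0.2, -2.8]
opening: 0.446
finger_force: 61.5
t: 17.6
position: [0.5092, 0.0509, 0.0981]
tool_rot: [0.0, 0.987, 0.163, 0.0]
wrist_force: [0.5, -0.4, -2.4]
opening: 0.444
finger_force: 61.5
t: 18.1
position: [0.5262, 0.1608, 0.0579]
tool_rot: [-0.0, 0.986, 0.165, 0.001]
wrist_force: [-1.0, -1.0, -3.2]
opening: 0.448
finger_force: 61.5
t: 18.6
position: [0.5265, 0.1588, 0.0588]
tool_rot: [-0.0, 0.987, 0.163, 0.001]
wrist_force: [0.1, -0.0, -2.1]
opening: 0.444
finger_force: 61.5
[0.52646948 0.15881492 0.05882703] [ 0.06661077 -0.04012072 -2.1214384 ] [ 0.07940003  0.38126134 -0.52982634  1.73872706  0.21544462  1.07812343
 -1.76470874]
```

View pics/p6.png

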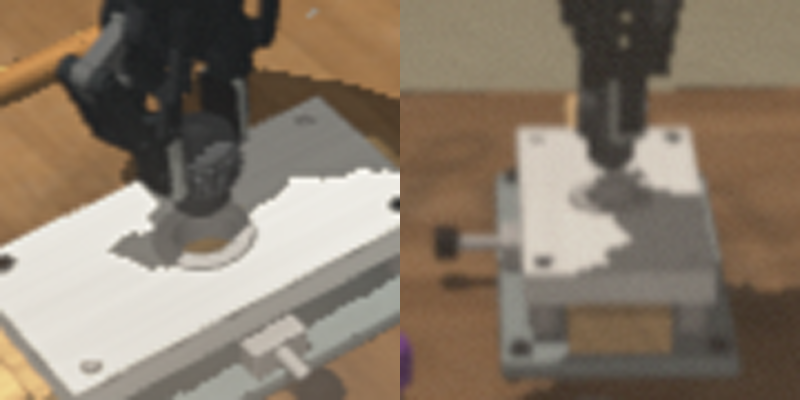

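The foot is about 19 mm above the liner and visually centred: scene foot (213,212) above liner (206,240), side foot at x=611 against liner 610. I'll lower it with force checks.

```bash
python3 -m pendant '[[[1,0,0,6,0],[1,0,0,12,0],[1,0,0,17,0],[1,0,0,20,0],[1,0,0,22,0]]]'
python3 -m pendant '[[[1,0,0,1,0],[1,0,0,2,0],[1,0,0,3,0],[1,0,0,4,0],[1,0,0,4,0]]]'
```

```text
t: 19.2
position: [0.5256, 0.1587, 0.0353]
tool_rot: [-0.0, 0.987, 0.163, -0.0]
wrist_force: [-0.1, -0.0, -2.8]
opening: 0.44
finger_force: 61.5
t: 19.7
position: [0.5259, 0.1588, 0.0319]
tool_rot: [-0.0, 0.987, 0.163, 0.0]
wrist_force: [0.3, 0.1, -2.4]
opening: 0.444
finger_force: 61.5
```

```bash
python3 -m pendant '[[[1,0,0,2,0],[1,0,0,4,0],[1,0,0,6,0],[1,0,0,8,0],[1,0,0,9,0]]]'
python3 -m pendant '[[[1,0,0,1,0],[1,0,0,2,0],[1,0,0,3,0],[1,0,0,3,0],[1,0,0,3,0]]]'
```

```text
t: 20.2
position: [0.526, 0.1588, 0.0227]
tool_rot: [-0.0, 0.987, 0.163, 0.0]
wrist_force: [-1.2, -0.2, -1.5]
opening: 0.444
finger_force: 61.5
t: 20.7
position: [0.526, 0.1588, 0.0211]
tool_rot: [0.0, 0.987, 0.163, 0.0]
wrist_force: [-4.2, -2.6, 9.1]
opening: 0.444
finger_force: 62.9
```

```bash
python3 -m pendant '[[[1,0,0,1,0],[1,0,0,1.5,0],[1,0,0,1.5,0],[1,0,0,1.5,0],[1,0,0,1.5,0]]]' 80
python3 -m pendant '[[[1,0,0,0,0],[1,0,0,0,0],[1,0,0,0,0],[1,0,0,0,0],[1,0,0,0,0]]]'
python3 - <<'E'
from h import *
from cell import optics
import cv2
# compare: left bushing still in place, plate front edge row
im=optics.get_image("side")["image"].astype(int).sum(2);print(im[215:240,325])
c=im[255:275,325:345];print(c[::3,::2])
E
```

```text
t: 21.2
position: [0.5261, 0.1588, 0.021]
tool_rot: [0.001, 0.987, 0.163, 0.001]
wrist_force: [-11.4, -5.1, 23.9]
opening: 0.433
finger_force: 79.0
t: 21.7
position: [0.5261, 0.1588, 0.021]
tool_rot: [0.001, 0.987, 0.163, 0.001]
wrist_force: [-9.4, -4.4, 23.6]
opening: 0.441
finger_force: 79.0
[612 619 611 620 612 615 611 601 586 590 586 498 395 362 368 366 363 352
 305 265 255 253 242 240 244]
[[164 187 210 222 222 227 220 206 173 169]
 [198 245 238 222 215 231 242 248 239 190]
 [212 218 233 236 226 222 233 233 195 246]
 [215 189 189 184 194 197 181 183 169 257]
 [224 170 174 172 174 159 179 180 173 214]
 [337 253 205 178 177 167 170 173 201 244]
 [354 356 336 327 297 285 313 352 347 341]]
```

Seated, pushed with about 24 N and steady, with the plate level and the left bushing in place. I'll hand it in.

```bash
python3 -c "
from cell import arm
print(arm.job_done())"
```

```text
the job is handed in; nothing more can be done
None
```

I pressed the plate level, lifted both bushings (left about 1 N, right about 2.4 N), left the light one in the left hole, seated the heavy one in the bore, and handed the job in at about 22 s while still gripping and pushing down with about 24 N; the judge gave no verdict.

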